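# Make up two instrument sets for the steriliser

## Robot

A 7-joint arm with a two-finger parallel gripper is mounted at the origin on the work surface. World frame = base frame: x ahead of the robot, y to its left, z up, the work surface at z = 0. Lengths are in m, angles in rad, forces in N, time in s.
With the tool pointing down it reaches from about 0.4 to 0.875 m from the base axis. Payload 6.5 kg.
Tool frame: the origin (TCP) lies midway between the tips of the shut fingers; the grasp point (between the pads) lies 19 mm behind it; y points along the fingers, x is the direction in which the jaws open and shut, and the axes are right-handed (so a half turn about y gives the same grasp; the last joint's range is limited). The gripper opens to 88 mm and grips with 3 to 60 N. Pads are 18 mm wide; open, the fingers measure 123 mm over their backs; the gripper's body (75 mm by 187 mm) begins 45 mm behind the grasp point.
Start: joints at [1.231, 0.536, -0.004, 1.538, 0.003, 1.067, -0.071], TCP at [0.176, -0.626, 0.239] pointing down, gripper open.
Joint ranges: [-2.7, 2.7], [-0.37, 2.16], [-1.27, 1.26], [0.24, 2.4], [-1.31, 4.45], [0.19, 1.91], [-2.76, 2.76]. Speed limits (rad/s): [2.39, 2.39, 3.14, 3.14, 3.14, 3.14, 3.14].

## Interface

Orientations are given as [roll, pitch, yaw] about the fixed x, y, z axes, in that order (R = Rz(yaw) Ry(pitch) Rx(roll)).
In Python, from station import robot, imaging gives the robot as it stands.
- The arm moves only by the tool jog_arm, never from a script. Its arguments are lists of equal length, an entry for each row: "offset": the shift along the tool's x, y, z in m, a list of three; "twist": the turn about the tool's y in rad; "jaw": the gripper's target within -1 to 1 (fully open at 1, half-way at 0, shut at -1). A call has 1 to 20 rows; each row is the pose to reach, as a shift and turn from the pose measured when the call began, along the tool's axes at that moment; what a row does not reach only later rows make up. A row lasts 1/8 s, in which the tool goes at most 62.5 mm and 10.7 degrees, less where a joint would pass 70% of its speed; a pose out of reach is approached as far as the arm can. A call with a gripper value outside its range is refused whole. The fingers move at their own pace and stop on an object; the grip force is fixed at half the most. Time passes only in rows, so rows that repeat a pose let the fingers close. It gives the time, the measured TCP pose, the force and the opening at its end, in the units of the state.
- robot.state(): the state, without advancing time (a new reading comes with each control period).
- imaging.camera(name): name is "scene" or "top"; returns (picture, depth): 480x640x3 uint8, blue, green, red; 480x640 float32, m along the optical axis (not along the pixel's ray), 0 where there is no reading.
- imaging.get_calibration(name): a dict with "vertical_fov" (degrees; the focal length in pixels is half the picture's height over the tangent of half this angle, whatever the lens; pixels are square), "cx", "cy" (the principal point, pixels), "xyz" and "rotation" of the camera in the world. Camera axes: x right, y up, looking along -z (the intrinsics and any distortion apply to the point x, -y, -z); pixel columns grow to the right and rows downward; lengths in m; the calibration is good to about 2 mm. A picture is of the moment at which its call begins. get_calibration takes no time and is no camera call.
- robot.close_job(): hands the job in, once; it reports no verdict.
The state is a dict: "t": time; "q": joint angles; "joint_vel": joint speeds; "effort": joint torques, N m; "eef_pos": TCP position; "orientation": TCP orientation; "contact_force": force on the tool from outside, world axes, zero at the start; "ft_torque": the same for the moment, N m; "opening": opening from 0.0 (shut) to 1.0 (fully open).
Only numpy, scipy, OpenCV 4.12 (cv2) and the standard library are available. Lean on these libraries where they do the work, as an engineer would, in place of code of your own. Each camera call takes 0.05 s, during which the arm holds its last target.

## Task

Make up the two instrument sets for the steriliser. The long tray gets the wide bowl, standing upright in its short compartment, and the tweezers, lying flat in its long compartment; the small two-compartment tray gets the tall beaker, standing upright, and the closed instrument case, lying flat lid up, one in each compartment, whichever way round you like. Everything must rest on the tray floors, and the brown bottle, the tape roll and the humidifier jar must stay where they are.

Things in the scene. Friction and masses are not known exactly. Their poses are not given: they have to be found in the camera images.
- long_tray: Fixed steel tray, 262 (x) by 98 mm (y). Walls 3 mm thick, rim 12 mm above the table; top of its floor 3 mm above the table. Origin: centre of the underside, on the table. A rim-high divider makes a short compartment, inside 92 x 92 mm, centred at x = -82 mm, y = 0, and a long one, inside 161 (x) by 92 mm (y), centred at x = +47.5 mm, y = 0.
- short_tray: Fixed steel tray, 124 (x) by 153 mm (y). Walls 3 mm thick, rim 12 mm above the table; top of its floor 3 mm above the table. Origin: centre of the underside, on the table. A rim-high divider along x makes two equal compartments, inside 118 (x) by 72 mm (y), centred at x = 0, y = +37.5 and -37.5 mm. May stand at any yaw.
- bowl: Wide low open steel bowl with straight upright sides, 64 mm outside diameter, 36 mm high, walls 3 mm, about 0.12 kg, loose on the table, upright. Origin: centre of its underside; z up.
- beaker: Narrow tall open steel beaker with straight upright sides, 44 mm outside diameter, 55 mm high, walls 3 mm, about 0.09 kg, loose on the table, upright. Origin: centre of its underside; z up.
- tweezers: Rigid steel tweezers lying flat on the table, 132 mm long along their x (tips at +x), 10 mm high; at the middle 36 mm of their length are two parallel grip flats, 22 mm across (y) over the outsides. About 0.04 kg. Origin: midway between the grip flats, on the underside; z up. Width falls towards both ends.
- case: Closed steel instrument case (lid fixed), a box 90 mm (x) by 40 mm (y) by 28 mm high, with a dark seam round it and a small latch on its -y side, about 0.18 kg, loose on the table. Origin: centre of its underside; z up.
- amber_bottle: Bystander, to be left alone: brown glass bottle with white cap, 46 mm diameter, 66 mm high, loose. Origin: centre of its underside.
- tape_roll: Bystander, to be left alone: roll of paper tape lying flat, 72 mm outside diameter, 38 mm hole, 25 mm high, loose. Origin: centre of its underside.
- humidifier_jar: Bystander, to be left alone: clear humidifier jar with black cap, 56 mm diameter, 62 mm high, loose. Origin: centre of its underside.
There are look-alikes about, which are no part of the job. What is shaped like the short_tray but yellow is not meant.

How it is judged:
By the outcome, as a careful person would: the job done as asked, in the order asked, and still so for the second after the job is handed in, with the robot touching nothing.
It also fails if it takes over 99 s, if anything falls off the work surface, if the arm or the gripper's body presses on something with over 40 N, if the wrist force passes 120 N, or if a joint passes its speed limit or range.

## Working session

There is one attempt and no reset: what is moved stays moved. The work goes in short steps, Python scripts to look and compute and a tool call to move; the robot and the scene stay as the last step left them, time stands still between calls to the robot, and variables do not carry over. Pictures are saved under pics/ and viewed, and the job is handed in when it is done.

Besides the shell and the picture viewer there is one more tool, called by a JSON object that holds its "name" and its "arguments". jog_arm: Moves the arm, as the interface text tells. Its arguments: {"type":"object","properties":{"offset":{"type":"array","items":{"type":"array","items":{"type":"number"}}},"twist":{"type":"array","items":{"type":"number"}},"jaw":{"type":"array","items":{"type":"number"}}},"required":["offset","twist","jaw"]}

```bash
ls; mkdir -p pics; python3 - <<'E'
from station import robot, imaging
import cv2,numpy as np
for n in("scene","top"):
    p,d=imaging.camera(n); cv2.imwrite(f"pics/{n}0.png",p); np.save(f"{n}0.npy",d)
    print(n,imaging.get_calibration(n),(d>0).mean())
print(robot.state())
E
```

```text
pics
scene {'vertical_fov': 55.47413684326797, 'cx': 326.5717248756534, 'cy': 237.12936910638467, 'xyz': array([1.28166147, 0.12416223, 0.66453998]), 'rotation': array([0.88025002, 0.01850557, 1.85981021])} 0.9959342447916667
top {'vertical_fov': 52.73757309558191, 'cx': 312.72959249621465, 'cy': 242.84806260141434, 'xyz': array([ 0.48454515, -0.10790862,  1.05034606]), 'rotation': array([ 0.06975364, -0.01236728, -1.55361743])} 0.9961100260416667
{'t': 0.1, 'q': array([ 1.23080473,  0.53705423, -0.00440144,  1.53869422,  0.00260294,
        1.06727696, -0.07120811]), 'joint_vel': array([ 2.73597160e-04, -2.15211293e-03,  8.50258172e-04, -1.22905398e-03,
        1.03295384e-03, -4.05794503e-04, -4.46902161e-05]), 'effort': array([ 2.73827412e-03, -5.72073698e+01,  9.93870422e-01, -2.52228892e+01,
       -5.61202050e-02,  1.34264887e-02,  3.24783809e-05]), 'eef_pos': array([ 0.17558153, -0.62531428,  0.23798171]), 'orientation': array([-1.57092408e+00,  1.42161403e-03, -1.29697194e+00]), 'contact_force': array([ 0.19900461,  0.11581783, -0.75692148]), 'ft_torque': array([-0.08464197,  0.0150183 , -0.02860303]), 'opening': 1.0000516352612019}
```

View pics/scene0.png

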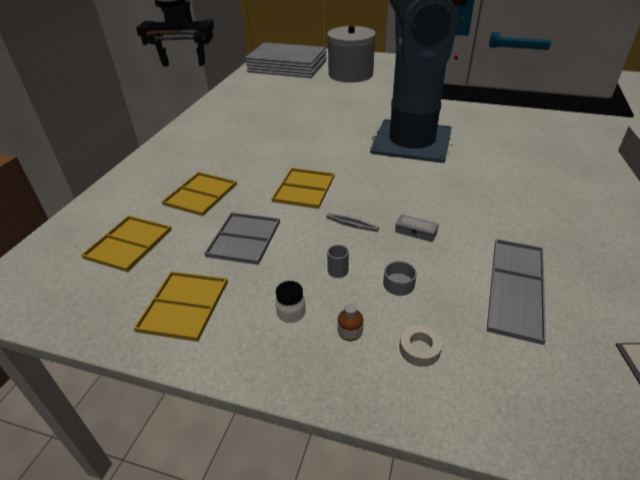

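View pics/top0.png

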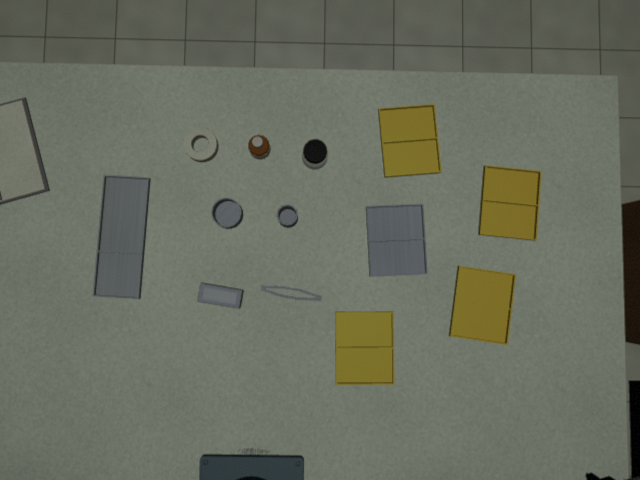

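The scene view shows the grey two-compartment tray at (243,237), with yellow look-alikes at (200,193), (127,243), (183,305) and (304,187). The long tray is at (517,288), tweezers (352,222), case (417,228), beaker (338,261) and bowl (399,278). In the top view these are at: short tray (396,240), long tray (123,237), bowl (228,213), beaker (288,216), tweezers (291,292), case (220,295). Only the grey tray fits "short_tray". I'll confirm it in a crop.

```bash
cat > h.py <<'E'
import numpy as np,cv2
from scipy.spatial.transform import Rotation as Ro
from station import imaging
class Cam:
    def __init__(s,n):
        c=imaging.get_calibration(n); s.R=Ro.from_euler('xyz',c['rotation']).as_matrix(); s.t=np.array(c['xyz'])
        s.f=240/np.tan(np.radians(c['vertical_fov'])/2); s.cx=c['cx']; s.cy=c['cy']
    def ray(s,uv):
        uv=np.atleast_2d(np.asarray(uv,float)); return np.c_[(uv[:,0]-s.cx)/s.f,-(uv[:,1]-s.cy)/s.f,-np.ones(len(uv))]@s.R.T
    def plane(s,uv,z): 
        r=s.ray(uv); return s.t+r*((z-s.t[2])/r[:,2])[:,None]
    def depth(s,uv,d): return s.t+s.ray(uv)*np.asarray(d).reshape(-1,1)
    def proj(s,P):
        p=(np.atleast_2d(P)-s.t)@s.R; return np.c_[s.cx-s.f*p[:,0]/p[:,2], s.cy+s.f*p[:,1]/p[:,2]]
def tri(c1,u1,c2,u2):
    a=c1.ray(u1)[0];b=c2.ray(u2)[0];A=np.c_[a,-b]
    k=np.linalg.lstsq(A,c2.t-c1.t,rcond=None)[0]
    p,q=c1.t+k[0]*a,c2.t+k[1]*b
    return (p+q)/2,np.linalg.norm(p-q)
T=Cam('top');S=Cam('scene')
E
python3 - <<'E'
from h import *
for n,C in(("top",T),("scene",S)):
    d=np.load(n+"0.npy"); v,u=np.mgrid[0:480,0:640]
    P=C.depth(np.c_[u.ravel(),v.ravel()],d.ravel()).reshape(480,640,3)
    np.save(n+"P.npy",P)
    m=(abs(P[...,0]-.6)<.25)&(abs(P[...,1])<.35)&(d>0)
    z=P[...,2][m]; print(n,np.percentile(z,[1,10,50,90,99]))
    # table tilt
    mm=m&(abs(P[...,2]-np.median(z))<.004); A=np.c_[P[mm][:,:2],np.ones(mm.sum())]
    print(np.linalg.lstsq(A,P[mm][:,2],rcond=None)[0], np.std(P[mm][:,2]))
t=cv2.imread("pics/top0.png");s=cv2.imread("pics/scene0.png")
g=lambda i:np.clip(i.astype(float)*1.8,0,255).astype('uint8')
cv2.imwrite("pics/c1.png",cv2.resize(g(t[170:320,80:340]),None,fx=3,fy=3,interpolation=2))
a=cv2.resize(g(t[190:290,350:450]),(400,400),interpolation=2);b=cv2.resize(g(s[190:290,193:293]),(400,400),interpolation=2)
cv2.imwrite("pics/c2.png",np.hstack([a,b]))
cv2.imwrite("pics/c3.png",cv2.resize(g(s[200:345,310:560]),None,fx=3,fy=3,interpolation=2))
E
```

```text
top [-0.00413655 -0.00200946  0.00078731  0.00508096  0.04550612]
[-3.67156946e-06 -1.54957511e-04  6.23620243e-04] 0.001844513351697587
scene [-0.75589148 -0.74736583 -0.00128694  0.00590949  0.05239083]
[-0.00015134  0.0001099  -0.00109614] 0.001493942122076494
```

View pics/c1.png

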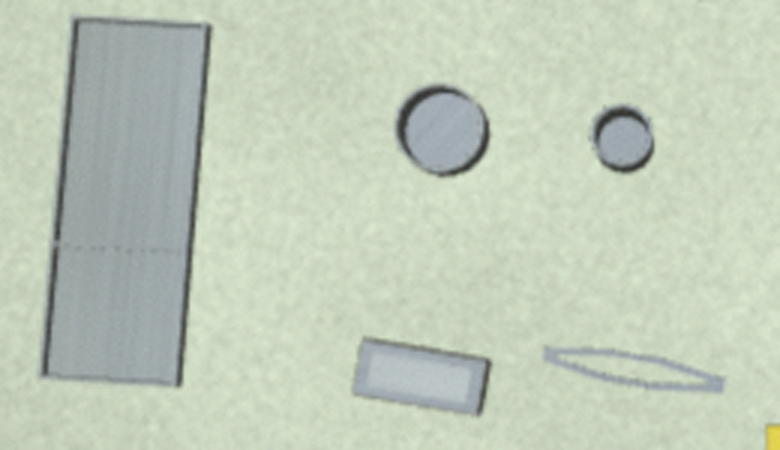

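View pics/c2.png

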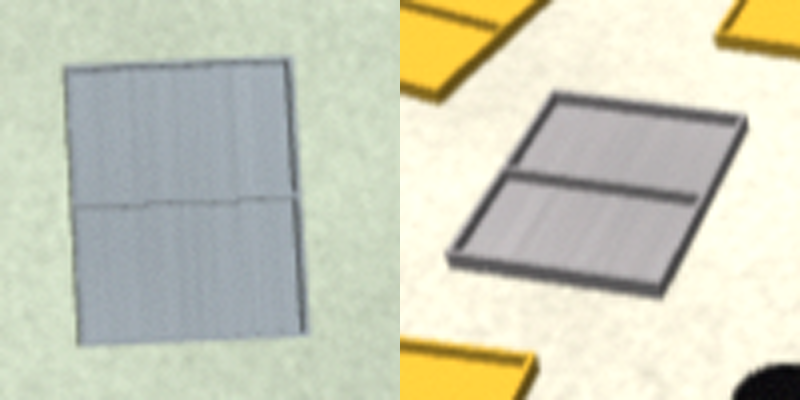

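View pics/c3.png

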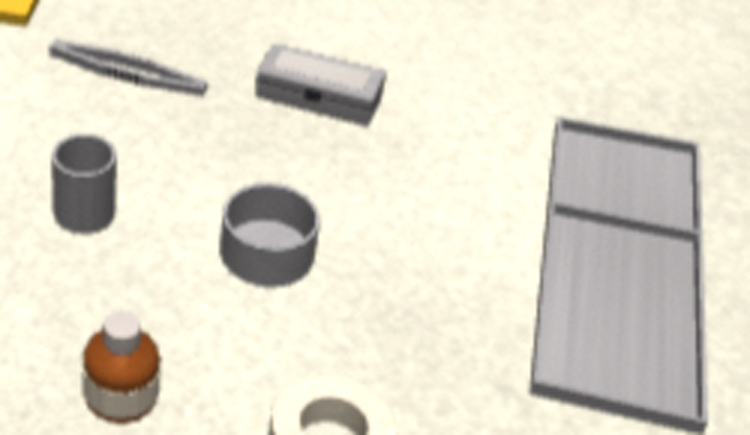

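The crops confirm the grey short tray: two equal compartments, divider along its long-x direction. The long tray's divider is nearer the robot, so the short compartment is the near one. Next I'll measure positions from masks in both views.

```bash
cat > seg.py <<'E'
from h import *
def masks(img):
    i=cv2.GaussianBlur(img,(3,3),0).astype(int)
    b,g,r=i[...,0],i[...,1],i[...,2]
    return b,g,r
E
python3 - <<'E'
from seg import *
t=cv2.imread("pics/top0.png");s=cv2.imread("pics/scene0.png")
for nm,img,pts in(("top",t,{'table':(260,250),'tray':(123,237),'case':(220,295),'tw':(275,287),'bowl':(228,213),'sh':(396,225),'bowlwall':(228,200)}),("scene",s,{'table':(450,250),'tray':(517,300),'case':(417,224),'caseside':(405,232),'tw':(352,220),'bowl':(399,290),'sh':(240,250)})):
    for k,(u,v) in pts.items(): print(nm,k,img[v,u],img[v-1:v+2,u-1:u+2].mean((0,1)).round())
for nm,img in(("top",t),("scene",s)):
    i=img.astype(int); ref=cv2.GaussianBlur(img,(3,3),0).astype(int)
    # table is greenish/yellowish: g - b large
    gb=(ref[...,1]-ref[...,0]); lum=ref.sum(2)
    np.save(nm+"gb.npy",gb)
    vis=np.clip(128+gb*6,0,255).astype('uint8'); cv2.imwrite(f"pics/gb_{nm}.png",vis)
    print(nm,np.percentile(gb[180:320,150:340],[5,50,95]))
E
```

```text
top table [108 120 114] [109. 121. 115.]
top tray [92 92 86] [92. 92. 86.]
top case [110 108 103] [110. 109. 104.]
top tw [96 92 87] [96. 97. 92.]
top bowl [102  98  93] [102.  98.  92.]
top sh [100  95  90] [99. 94. 89.]
top bowlwall [36 38 36] [59. 59. 56.]
scene table [129 142 145] [129. 141. 144.]
scene tray [ 98  97 100] [ 99.  98. 101.]
scene case [117 121 125] [118. 121. 125.]
scene caseside [49 49 50] [49. 49. 50.]
scene tw [50 50 51] [58. 59. 60.]
scene bowl [51 51 52] [52. 52. 53.]
scene sh [105 104 106] [104. 103. 105.]
top [-1. 13. 13.]
scene [-1. 12. 83.]
```

View pics/gb_top.png

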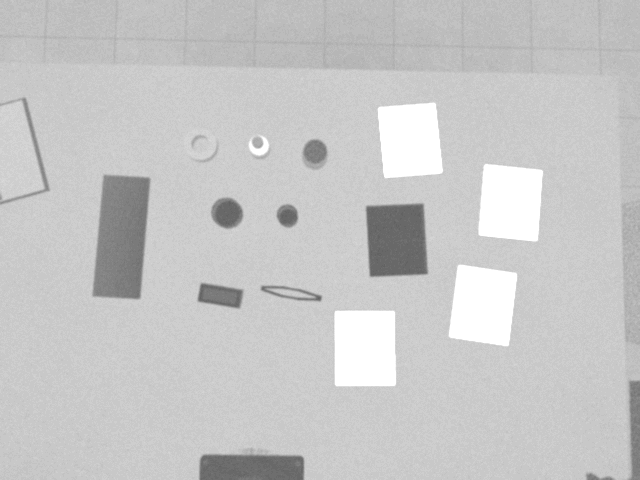

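View pics/gb_scene.png

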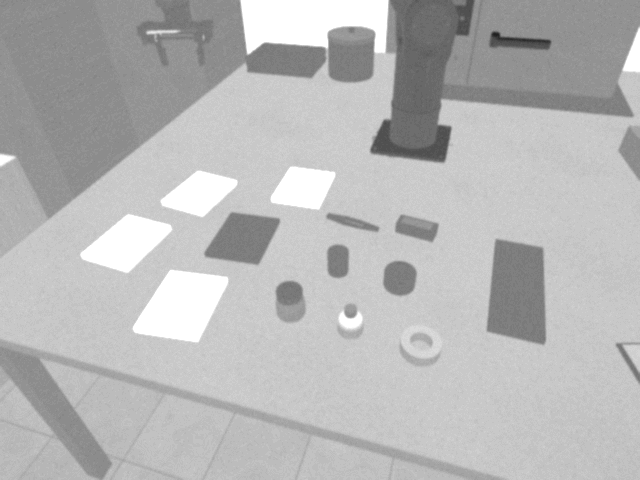

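```bash
cat > meas.py <<'E'
from h import *
def contour(img,C,xyz,maxd=60,thr=6):
    i=cv2.GaussianBlur(img,(3,3),0).astype(int); m=((i[...,1]-i[...,0])<thr).astype('uint8')
    n,l,st,ce=cv2.connectedComponentsWithStats(m)
    u=C.proj(xyz)[0]
    k=[j for j in range(1,n) if st[j,4]>60]
    j=min(k,key=lambda j:np.hypot(*(ce[j]-u)))
    mm=(l==j).astype('uint8'); c=max(cv2.findContours(mm,cv2.RETR_EXTERNAL,cv2.CHAIN_APPROX_NONE)[0],key=len)[:,0]
    return c,mm
def bearing(C,c):
    # silhouette tangent bearings from the camera's foot: cylinder axis lies midway
    h=cv2.convexHull(c)[:,0].astype(float)
    r=C.ray(h); a=np.unwrap(np.arctan2(r[:,1],r[:,0])); return (a.min()+a.max())/2,(a.max()-a.min())
def isect(a,b):
    d1=np.array([np.cos(a),np.sin(a)]);d2=np.array([np.cos(b),np.sin(b)])
    k=np.linalg.solve(np.c_[d1,-d2],S.t[:2]-T.t[:2]); return T.t[:2]+k[0]*d1
E
python3 - <<'E'
from meas import *
t=cv2.imread("pics/top0.png");s=cv2.imread("pics/scene0.png")
TP=np.load("topP.npy");SP=np.load("sceneP.npy")
seed={k:T.plane(uv,.01)[0] for k,uv in dict(long=(123,237),short=(396,240),bowl=(228,213),beaker=(288,216),tw=(291,292),case=(220,295)).items()}
for k,x in seed.items():
    ct,mt=contour(t,T,x); cs,ms=contour(s,S,x)
    print(k,x.round(3),mt.sum(),ms.sum())
    zt,zs=TP[...,2][mt>0],SP[...,2][ms>0]
    print('  z pct top',np.percentile(zt,[5,50,90,98]).round(4),'scene',np.percentile(zs,[5,50,90,98]).round(4))
    if k in('bowl','beaker'):
        a,wa=bearing(T,ct);b,wb=bearing(S,cs); print('  bearing xy',isect(a,b).round(4))
        # top: outer silhouette circle: wall points by depth
        for nm,P,m in(('t',TP,mt),('s',SP,ms)):
            z=P[...,2]; hh=dict(bowl=.036,beaker=.055)[k]
            q=P[(m>0)&(z>hh*.35)]; A=np.c_[2*q[:,:2],np.ones(len(q))]; c=np.linalg.lstsq(A,(q[:,:2]**2).sum(1),rcond=None)[0]
            print('   depth circ',nm,c[:2].round(4),np.sqrt(c[2]+c[:2]@c[:2]).round(4),len(q))
    else:
        r=cv2.minAreaRect(ct); print('  rect',r)
        h={'long':.012,'short':.012,'tw':.01,'case':.028}[k]
        for nm,C,c in(('t',T,ct),('s',S,cs)):
            hull=cv2.convexHull(c); e=0.5
            while True:
                ap=cv2.approxPolyDP(hull,e,True)[:,0]
                if len(ap)<=(6 if k=='case' else 4): break
                e+=.25
            w=C.plane(ap,h)[:,:2]
            print('  ',nm,ap.tolist(),'\n     at h',w.round(4).tolist(), 'side',np.linalg.norm(w-np.roll(w,-1,0),axis=1).round(4),'mean',w.mean(0).round(4))
E
```

```text
long [0.563 0.288 0.01 ] 5687 5124
  z pct top [0.0002 0.0036 0.0091 0.0137] scene [-0.0003  0.0019  0.0091  0.0115]
  rect ((121.16552734375, 236.5137939453125), (47.25287628173828, 122.2429428100586), 4.763641834259033)
   t [[105, 175], [149, 179], [138, 298], [93, 295]] 
     at h [[0.6961, 0.3316], [0.6892, 0.2367], [0.4332, 0.2495], [0.438, 0.3449]] side [0.0952 0.2563 0.0955 0.2585] mean [0.5641 0.2907]
   s [[496, 239], [542, 248], [543, 344], [487, 330]] 
     at h [[0.4355, 0.2507], [0.4409, 0.3456], [0.7076, 0.3317], [0.7021, 0.2383]] side [0.0951 0.267  0.0935 0.2669] mean [0.5715 0.2916]
short [ 0.567 -0.299  0.01 ] 4094 2588
  z pct top [-0.0001  0.0033  0.0094  0.0141] scene [-0.0007  0.0018  0.0093  0.0113]
  rect ((396.37841796875, 239.81231689453125), (71.22350311279297, 57.91069793701172), 86.8201675415039)
   t [[422, 204], [427, 273], [371, 276], [366, 207]] 
     at h [[0.646, -0.355], [0.4968, -0.3659], [0.4884, -0.2456], [0.6371, -0.2334]] side [0.1496 0.1206 0.1493 0.1218] mean [ 0.5671 -0.3   ]
   s [[279, 219], [257, 264], [205, 255], [232, 212]] 
     at h
[... 1277 characters left out ...]
.0281 0.0306 0.0322] scene [0.0043 0.0249 0.0275 0.0287]
  rect ((219.97296142578125, 295.1621398925781), (43.401329040527344, 19.070281982421875), 9.462322235107422)
   t [[200, 285], [204, 283], [242, 290], [239, 307], [199, 301], [198, 295]] 
     at h [[0.4633, 0.1157], [0.4676, 0.1074], [0.4543, 0.0274], [0.4188, 0.0327], [0.4299, 0.1166], [0.4423, 0.1191]] side [0.0093 0.0811 0.0359 0.0846 0.0127 0.0212] mean [0.446  0.0865]
   s [[396, 222], [404, 215], [436, 223], [437, 229], [430, 241], [397, 232]] 
     at h [[0.4532, 0.0301], [0.4221, 0.0433], [0.4333, 0.1175], [0.4546, 0.122], [0.5003, 0.112], [0.4884, 0.0384]] side [0.0337 0.0751 0.0218 0.0468 0.0745 0.0362] mean [0.4586 0.0772]
```

```bash
cat > m2.py <<'E'
from meas import *
def cyl(C,c,r,h):
    a,w=bearing(C,c); d=np.array([np.cos(a),np.sin(a)])
    p=(C.plane(cv2.convexHull(c)[:,0],0)[:,:2]-C.t[:2])@d; H=C.t[2]
    near=p.min()+r; far=p.max()*(H-h)/H-r
    return C.t[:2]+near*d, C.t[:2]+far*d, H*(1-(near+r)/p.max())
def rect3(m,P,zlo):
    q=P[(m>0)&(P[...,2]>zlo)][:,:2].astype('float32'); return cv2.minAreaRect(q*1000),np.median(q,0)
def ends(C,m,z):
    v,u=np.nonzero(m); w=C.plane(np.c_[u,v],z)[:,:2]; c=w.mean(0); ax=np.linalg.svd(w-c,full_matrices=False)[2][0]
    s=(w-c)@ax; n=np.array([-ax[1],ax[0]]); o=(w-c)@n; mid=(s.max()+s.min())/2; k=abs(s-mid)<.018
    return c+ax*mid+n*(o[k].max()+o[k].min())/2,np.degrees(np.arctan2(ax[1],ax[0])),s.max()-s.min(),o.max()-o.min()
E
python3 - <<'E'
from m2 import *
t=cv2.imread("pics/top0.png");s=cv2.imread("pics/scene0.png")
TP=np.load("topP.npy");SP=np.load("sceneP.npy")
seed={k:T.plane(uv,.01)[0] for k,uv in dict(long=(123,237),short=(396,240),bowl=(228,213),beaker=(288,216),tw=(291,292),case=(220,295)).items()}
M={k:(contour(t,T,x),contour(s,S,x)) for k,x in seed.items()}
for k,r,h in(('bowl',.032,.036),('beaker',.022,.055)):
    for nm,C,i in(('top',T,0),('scene',S,1)): print(k,nm,[np.round(x,4) for x in cyl(C,M[k][i][0],r,h)])
for nm,C,i in(('top',T,0),('scene',S,1)): print('tw',nm,ends(C,M['tw'][i][1],.007))
print('case',rect3(M['case'][0][1],TP,.02))
print('case scene',rect3(M['case'][1][1],SP,.0255))
# trays: near side to scene camera at z=0
for k in('long','short'):
    for nm,C,i in(('top',T,0),('scene',S,1)):
        c=M[k][i][0]; e=.5; hull=cv2.convexHull(c)
        while len(ap:=cv2.approxPolyDP(hull,e,True)[:,0])>4: e+=.25
        w=C.plane(ap,.012)[:,:2]; w0=C.plane(ap,0)[:,:2]
        if nm=='scene': w=np.where((w[:,0]>w[:,0].mean())[:,None],w0,w)
        o=np.argsort(w[:,0]); lo,hi=w[o[:2]],w[o[2:]]; ax=hi.mean(0)-lo.mean(0)
        print(k,nm,w.mean(0).round(4),'ax deg',np.degrees(np.arctan2(ax[1],ax[0])).round(2),'len',np.linalg.norm(ax).round(4))
# tray rim heights by triangulating the two robot-side rim corners
ct={'long':[((138,298),(496,239)),((93,295),(542,248))],'short':[((427,273),(232,212)),((371,276),(279,219))]}
for k,v in ct.items():
    for a,b in v: print(k,tri(T,a,S,b))
# dividers in top image
print('div long', T.plane([(99,252),(144,254)],.012).round(4).tolist())
for u,v in((123,237),(120,275),(396,225),(400,260)):
    print('floor z',TP[v-5:v+6,u-5:u+6,2].mean().round(4))
# bystanders
print('by',T.plane([(203,146),(259,146),(315,153)],.04).round(3).tolist())
E
```

```text
bowl top [array([0.6192, 0.0675]), array([0.6166, 0.0641]), np.float64(0.0186)]
bowl scene [array([0.6168, 0.0661]), array([0.6202, 0.0664]), np.float64(0.0329)]
beaker top [array([ 0.6147, -0.0638]), array([ 0.6115, -0.0649]), np.float64(0.0336)]
beaker scene [array([ 0.6109, -0.0639]), array([ 0.6172, -0.0622]), np.float64(0.0494)]
tw top (array([ 0.44946961, -0.0747042 ]), np.float64(-98.96980301415108), np.float64(0.1307770802734766), np.float64(0.023473810826593035))
tw scene (array([ 0.45290339, -0.07256504]), np.float64(80.52907769653572), np.float64(0.13103912136969942), np.float64(0.03331244135083013))
case (((448.41510009765625, 4.8152313232421875), (54.6168212890625, 230.35885620117188), 4.4333882331848145), array([0.44287926, 0.07321598], dtype=float32))
case scene (((850.8118896484375, 78.12191772460938), (862.0945434570312, 88.30313873291016), 0.2511109411716461), array([0.44567648, 0.07836366], dtype=float32))
long top [0.5641 0.2907] ax deg -2.91 len 0.2574
long scene [0.5662 0.2931] ax deg -2.28 len 0.2562
short top [ 0.5671 -0.3   ] ax deg 4.44 len 0.1494
short scene [ 0.5684 -0.2983] ax deg 1.7 len 0.147
long (array([0.4330603 , 0.25067278, 0.00995064]), np.float64(0.0008430458560512044))
long (array([0.43782774, 0.34622538, 0.00948636]), np.float64(0.0004893399414249986))
short (array([ 0.49597948, -0.36387596,  0.01115878]), np.float64(0.004746978958970112))
short (array([ 0.48781584, -0.24460929,  0.00738713]), np.float64(0.003348590629131274))
div long [[0.5295, 0.3366, 0.012], [0.5269, 0.2407, 0.012]]
floor z 0.0206
floor z 0.0033
floor z 0.003
floor z 0.0032
by [[0.757, 0.116, 0.04], [0.759, -0.002, 0.04], [0.746, -0.121, 0.04]]
```

```bash
cat > go.py <<'E'
import numpy as np
from station import robot
from scipy.spatial.transform import Rotation as Ro
def to(x,y,z,yawdeg):
    s=robot.state(); R=Ro.from_euler('xyz',s['orientation']).as_matrix()
    d=R.T@(np.array([x,y,z])-s['eef_pos']); dy=(np.radians(yawdeg)-s['orientation'][2]+np.pi)%(2*np.pi)-np.pi
    print('offset',d.round(4).tolist(),'twist',round(-dy,4),'| t',round(s['t'],2),'pos',s['eef_pos'].round(4),'rpy',s['orientation'].round(3),'F',s['contact_force'].round(1),'open',round(s['opening'],3),'q',s['q'].round(2))
E
python3 - <<'E'
from m2 import *
from go import to
t=cv2.imread("pics/top0.png")
c,m=contour(t,T,T.plane((220,295),.02)[0]); b=cv2.boxPoints(cv2.minAreaRect(c)); 
b=b[np.argsort(b[:,0])]; w=np.r_[T.plane(b[:2],.028),T.plane(b[2:],0)][:,:2]
print(b,w.round(4),w.mean(0)); L,Rr=w[:2].mean(0),w[2:].mean(0); d=L-Rr; print(np.degrees(np.arctan2(d[1],d[0])),np.hypot(*d),np.linalg.norm(w[0]-w[1]))
to(.618,.066,.17,0)
E
```

```text
[[197.      300.99997]
 [200.13513 282.18918]
 [239.81079 308.1351 ]
 [242.94592 289.3243 ]] [[0.4298 0.1208]
 [0.4692 0.1156]
 [0.4146 0.0348]
 [0.455  0.0291]] [0.44212985 0.07506485]
80.32382485058667 0.08749326102136336 0.03968988703365305
offset [-0.5458, 0.0687, 0.6129] twist -1.297 | t 0.1 pos [ 0.1756 -0.6253  0.238 ] rpy [-1.571e+00  1.000e-03 -1.297e+00] F [ 0.2  0.1 -0.8] open 1.0 q [ 1.23  0.54 -0.    1.54  0.    1.07 -0.07]
```

{"name": "jog_arm", "arguments": {"offset": [[-0.546, 0.069, 0.613], [-0.546, 0.069, 0.613], [-0.546, 0.069, 0.613], [-0.546, 0.069, 0.613], [-0.546, 0.069, 0.613], [-0.546, 0.069, 0.613], [-0.546, 0.069, 0.613], [-0.546, 0.069, 0.613], [-0.546, 0.069, 0.613], [-0.546, 0.069, 0.613], [-0.546, 0.069, 0.613], [-0.546, 0.069, 0.613], [-0.546, 0.069, 0.613], [-0.546, 0.069, 0.613], [-0.546, 0.069, 0.613], [-0.546, 0.069, 0.613], [-0.546, 0.069, 0.613], [-0.546, 0.069, 0.613]], "twist": [-1.297, -1.297, -1.297, -1.297, -1.297, -1.297, -1.297, -1.297, -1.297, -1.297, -1.297, -1.297, -1.297, -1.297, -1.297, -1.297, -1.297, -1.297], "jaw": [1, 1, 1, 1, 1, 1, 1, 1, 1, 1, 1, 1, 1, 1, 1, 1, 1, 1]}}

```text
t: 2.35
eef_pos: [0.6179, 0.0651, 0.1699]
orientation: [-1.57, 0.0, -0.001]
contact_force: [0.3, 0.9, -0.1]
opening: 1.004
```

```bash
python3 -c "
from go import to
to(.618,.066,.014,0)"
```

```text
offset [0.0002, 0.1559, 0.0008] twist -0.0014 | t 2.35 pos [0.6179 0.0651 0.1699] rpy [-1.57e+00  0.00e+00 -1.00e-03] F [ 0.3  0.9 -0.1] open 1.004 q [ 0.15  0.61 -0.46  1.65  0.32  0.95 -0.43]
```

{"name": "jog_arm", "arguments": {"offset": [[0, 0.06, 0.001], [0, 0.11, 0.001], [0, 0.14, 0.001], [0, 0.156, 0.001], [0, 0.156, 0.001], [0, 0.156, 0.001], [0, 0.156, 0.001], [0, 0.156, 0.001], [0, 0.156, 0.001], [0, 0.156, 0.001]], "twist": [0, 0, 0, 0, 0, 0, 0, 0, 0, 0], "jaw": [1, 1, 1, 1, 1, -1, -1, -1, -1, -1]}}

```text
t: 3.6
eef_pos: [0.6185, 0.0663, 0.015]
orientation: [-1.57, -0.001, -0.001]
contact_force: [-1.1, -0.4, 5.8]
opening: 0.727
```

```bash
python3 -c "
from go import to
to(.483,.296,.12,0)"
```

```text
offset [-0.1358, -0.1049, 0.2296] twist -0.0015 | t 3.6 pos [0.6185 0.0663 0.015 ] rpy [-1.57e+00 -1.00e-03 -1.00e-03] F [-1.1 -0.4  5.8] open 0.727 q [ 0.08  0.82 -0.37  1.71  0.43  0.69 -0.52]
```

{"name": "jog_arm", "arguments": {"offset": [[0, -0.03, 0], [0, -0.07, 0], [0, -0.105, 0], [-0.03, -0.105, 0.05], [-0.06, -0.105, 0.1], [-0.09, -0.105, 0.15], [-0.12, -0.105, 0.2], [-0.136, -0.105, 0.23], [-0.136, -0.105, 0.23], [-0.136, -0.105, 0.23]], "twist": [0, 0, 0, 0, 0, 0, 0, 0, 0, 0], "jaw": [-1, -1, -1, -1, -1, -1, -1, -1, -1, -1]}}

```text
t: 4.85
eef_pos: [0.4833, 0.2953, 0.12]
orientation: [-1.571, -0.001, -0.002]
contact_force: [0.5, 0.1, 0.1]
opening: 0.731
```

```bash
python3 - <<'E'
from go import to
from h import *
to(.483,.296,.0185,0)
for n in("top","scene"):
    p,d=imaging.camera(n); cv2.imwrite(f"pics/{n}1.png",p)
    C=T if n=="top" else S
    u,v=C.proj((.483,.296,.05))[0].astype(int); a=max(u-100,0);b=max(v-100,0)
    cv2.imwrite(f"pics/{n}1c.png",cv2.resize(np.clip(p[b:b+200,a:a+200]*1.8,0,255).astype('uint8'),(400,400)))
cv2.imwrite("pics/1c.png",np.hstack([cv2.imread("pics/top1c.png"),cv2.imread("pics/scene1c.png")]))
E
```

```text
offset [-0.0005, 0.1015, 0.0007] twist -0.0022 | t 4.85 pos [0.4833 0.2953 0.12  ] rpy [-1.571e+00 -1.000e-03 -2.000e-03] F [0.5 0.1 0.1] open 0.731 q [-0.28  0.6  -0.46  1.83  0.36  0.8  -0.93]
```

View pics/1c.png

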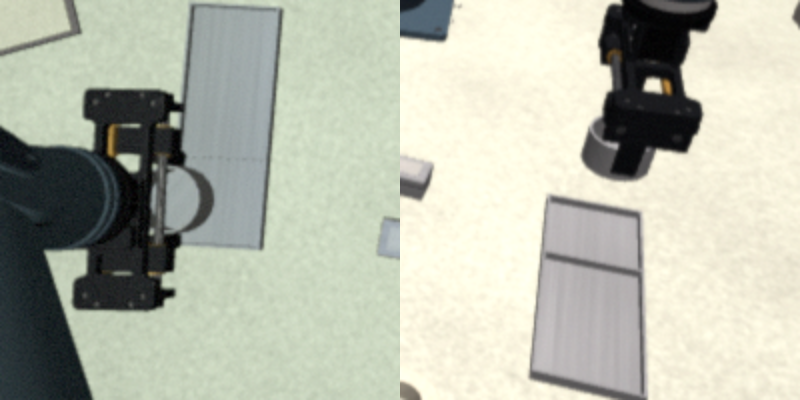

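The bowl is held level in both views (top crop about (185,200), scene crop about (618,148)), in front of the short compartment. The sideways shift matches parallax from its height.

{"name": "jog_arm", "arguments": {"offset": [[0, 0.05, 0.001], [0, 0.08, 0.001], [0, 0.095, 0.001], [0, 0.1, 0.001], [0, 0.102, 0.001], [0, 0.102, 0.001]], "twist": [0, 0, 0, 0, 0, 0], "jaw": [-1, -1, -1, -1, -1, -1]}}

```text
t: 5.7
eef_pos: [0.4845, 0.2959, 0.0188]
orientation: [-1.57, -0.003, -0.004]
contact_force: [0.5, 0.0, -1.5]
opening: 0.725
```

{"name": "jog_arm", "arguments": {"offset": [[0, 0.001, 0], [0, 0.001, 0], [0, 0.001, 0], [0, 0.001, 0], [0, 0.001, 0], [0, 0, 0], [0, -0.03, 0], [0, -0.08, 0], [0, -0.1, 0], [0, -0.1, 0]], "twist": [0, 0, 0, 0, 0, 0, 0, 0, 0, 0], "jaw": [-1, -1, 1, 1, 1, 1, 1, 1, 1, 1]}}

```text
t: 6.95
eef_pos: [0.485, 0.2962, 0.1198]
orientation: [-1.569, -0.005, -0.004]
contact_force: [0.6, -0.0, -0.2]
opening: 1.001
```

```bash
python3 -c "
from go import to
to(.451,-.0737,.12,-9)"
```

```text
offset [-0.0324, -0.001, -0.3701] twist 0.1527 | t 6.95 pos [0.485  0.2962 0.1198] rpy [-1.569 -0.005 -0.004] F [ 0.6 -0.  -0.2] open 1.001 q [-0.28  0.6  -0.47  1.83  0.37  0.79 -0.94]
```

{"name": "jog_arm", "arguments": {"offset": [[-0.005, -0.001, -0.06], [-0.011, -0.001, -0.12], [-0.016, -0.001, -0.18], [-0.022, -0.001, -0.24], [-0.027, -0.001, -0.3], [-0.032, -0.001, -0.35], [-0.032, -0.001, -0.37], [-0.032, -0.001, -0.37], [-0.032, -0.001, -0.37]], "twist": [0.03, 0.05, 0.07, 0.09, 0.12, 0.15, 0.153, 0.153, 0.153], "jaw": [0.2, 0.2, 0.2, 0.2, 0.2, 0.2, 0.2, 0.2, 0.2]}}

```text
t: 8.07
eef_pos: [0.451, -0.0722, 0.1193]
orientation: [-1.568, -0.003, -0.156]
contact_force: [0.3, 0.2, 0.6]
opening: 0.602
```

```bash
python3 - <<'E'
from m2 import *
from go import to
to(.451,-.0737,.002,-9)
for n in("top","scene"):
    p,d=imaging.camera(n); cv2.imwrite(f"pics/{n}2.png",p)
s=cv2.imread("pics/scene2.png");t=cv2.imread("pics/top2.png")
g=lambda i:cv2.resize(np.clip(i*1.8,0,255).astype('uint8'),(400,400))
cv2.imwrite("pics/2c.png",np.hstack([g(t[190:310,60:180]),g(s[200:350,420:570])]))
cv2.imwrite("pics/2d.png",g(s[150:270,290:410]))
E
```

```text
offset [-0.0001, 0.1173, -0.0019] twist 0.0013 | t 8.07 pos [ 0.451  -0.0722  0.1193] rpy [-1.568 -0.003 -0.156] F [0.3 0.2 0.6] open 0.602 q [ 0.42  0.44 -0.43  2.11  0.29  0.65 -0.36]
```

View pics/2c.png

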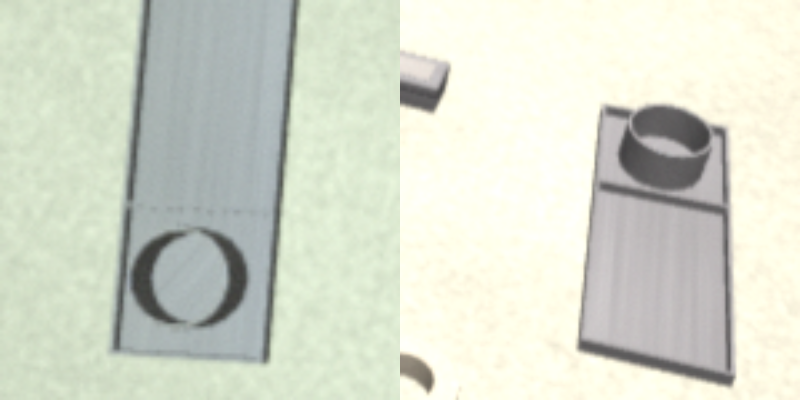

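View pics/2d.png

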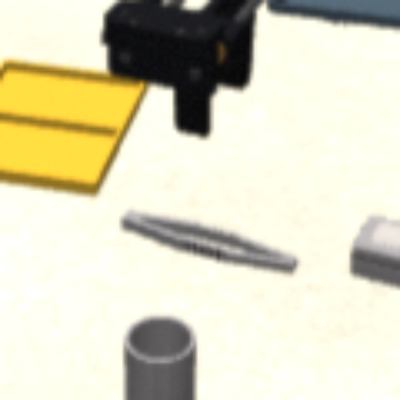

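The bowl stands upright on the short-compartment floor, clear of the walls. The tweezers are undisturbed, with grip flats at about scene (351,223).

{"name": "jog_arm", "arguments": {"offset": [[0, 0.05, -0.002], [0, 0.09, -0.002], [0, 0.11, -0.002], [0, 0.1165, -0.002], [0, 0.1165, -0.002], [0, 0.1165, -0.002], [0, 0.1165, -0.002], [0, 0.1165, -0.002], [0, 0.1165, -0.002], [0, 0.1165, -0.002]], "twist": [0, 0, 0, 0, 0, 0, 0, 0, 0, 0], "jaw": [0.2, 0.2, 0.2, 0.2, 0.2, -1, -1, -1, -1, -1]}}

```text
t: 9.43
eef_pos: [0.4517, -0.0738, 0.0035]
orientation: [-1.568, -0.004, -0.155]
contact_force: [-1.2, -1.0, 5.5]
opening: 0.242
```

```bash
python3 -c "
from go import to
to(.6125,.2897,.12,87.2)"
```

```text
offset [0.1033, -0.115, 0.3843] twist -1.6769 | t 9.43 pos [ 0.4517 -0.0738  0.0035] rpy [-1.568 -0.004 -0.155] F [-1.2 -1.   5.5] open 0.242 q [ 0.29  0.66 -0.28  2.14  0.45  0.39 -0.5 ]
```

{"name": "jog_arm", "arguments": {"offset": [[0, -0.03, 0], [0, -0.07, 0], [0, -0.115, 0], [0.01, -0.115, 0.035], [0.02, -0.115, 0.075], [0.031, -0.115, 0.115], [0.041, -0.115, 0.155], [0.052, -0.115, 0.195], [0.062, -0.115, 0.235], [0.072, -0.115, 0.27], [0.083, -0.115, 0.31], [0.093, -0.115, 0.345], [0.1, -0.115, 0.37], [0.103, -0.115, 0.384], [0.103, -0.115, 0.384], [0.103, -0.115, 0.384]], "twist": [0, 0, 0, -0.15, -0.3, -0.45, -0.6, -0.75, -0.9, -1.05, -1.2, -1.35, -1.5, -1.6, -1.677, -1.677], "jaw": [-1, -1, -1, -1, -1, -1, -1, -1, -1, -1, -1, -1, -1, -1, -1, -1]}}

```text
t: 11.42
eef_pos: [0.6119, 0.2893, 0.1194]
orientation: [-1.574, -0.002, 1.521]
contact_force: [-0.3, -0.5, -0.0]
opening: 0.245
```

```bash
python3 - <<'E'
from m2 import *
from go import to
to(.6125,.2897,.0065,87.2)
p,d=imaging.camera("scene"); q,d=imaging.camera("top")
g=lambda i:cv2.resize(np.clip(i*1.8,0,255).astype('uint8'),(400,400))
cv2.imwrite("pics/3.png",np.hstack([g(q[150:350,0:200]),g(p[170:370,400:600])]))
E
```

```text
offset [0.0002, 0.1129, -0.0002] twist -0.0005 | t 11.43 pos [0.6119 0.2893 0.1194] rpy [-1.574 -0.002  1.521] F [-0.3 -0.5 -0. ] open 0.245 q [-0.02  0.86 -0.78  1.51  0.66  1.05  0.55]
```

View pics/3.png

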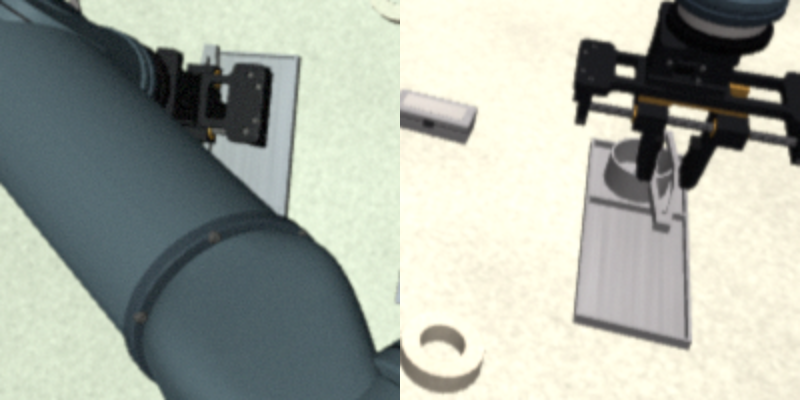

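```bash
python3 - <<'E'
from h import *
c=np.array([.612,.289]);a=np.radians(-2.8);d=np.array([np.cos(a),np.sin(a)])*.066
for s in(-1,1): print(S.proj(np.r_[c+s*d,.122])[0], S.proj(np.r_[c+s*d,.112])[0])
E
```

```text
[531.538977   234.05478769] [530.10959933 238.19639335]
[531.0130311  282.17060781] [529.40815458 286.42959892]
```

The held tweezers are level: ends seen at (536,237) and (530,284), predicted at about (531,236) and (530,284). Lowering.

{"name": "jog_arm", "arguments": {"offset": [[0, 0.05, 0], [0, 0.085, 0], [0, 0.1, 0], [0, 0.108, 0], [0, 0.113, 0], [0, 0.113, 0]], "twist": [0, 0, 0, 0, 0, 0], "jaw": [-1, -1, -1, -1, -1, -1]}}

```text
t: 12.28
eef_pos: [0.613, 0.2894, 0.0074]
orientation: [-1.576, -0.003, 1.52]
contact_force: [-1.0, -0.3, -0.4]
opening: 0.242
```

{"name": "jog_arm", "arguments": {"offset": [[0, 0.001, 0], [0, 0.001, 0], [0, 0.001, 0], [0, 0.001, 0], [0, 0.001, 0], [0, -0.002, 0], [0, -0.04, 0], [0, -0.09, 0], [0, -0.113, 0], [0, -0.113, 0]], "twist": [0, 0, 0, 0, 0, 0, 0, 0, 0, 0], "jaw": [-1, -1, 0, 0, 0, 0, 0, 0, 0, 0]}}

```text
t: 13.52
eef_pos: [0.6132, 0.2896, 0.122]
orientation: [-1.578, -0.004, 1.52]
contact_force: [0.6, 0.2, -0.4]
opening: 0.501
```

```bash
python3 -c "
from go import to
to(.613,-.0635,.13,0)"
```

```text
offset [-0.3526, -0.0092, -0.0179] twist 1.5197 | t 13.53 pos [0.6132 0.2896 0.122 ] rpy [-1.578 -0.004  1.52 ] F [ 0.6  0.2 -0.4] open 0.501 q [-0.02  0.85 -0.79  1.51  0.66  1.05  0.55]
```

{"name": "jog_arm", "arguments": {"offset": [[-0.05, -0.009, -0.003], [-0.1, -0.009, -0.006], [-0.15, -0.009, -0.009], [-0.2, -0.009, -0.011], [-0.25, -0.009, -0.013], [-0.3, -0.009, -0.016], [-0.34, -0.009, -0.018], [-0.353, -0.009, -0.018], [-0.353, -0.009, -0.018], [-0.353, -0.009, -0.018], [-0.353, -0.009, -0.018], [-0.353, -0.009, -0.018]], "twist": [0.17, 0.34, 0.51, 0.68, 0.85, 1.02, 1.19, 1.36, 1.52, 1.52, 1.52, 1.52], "jaw": [1, 1, 1, 1, 1, 1, 1, 1, 1, 1, 1, 1]}}

```text
t: 15.02
eef_pos: [0.6129, -0.0636, 0.1293]
orientation: [-1.567, -0.007, 0.002]
contact_force: [0.2, -1.1, 0.1]
opening: 0.997
```

```bash
python3 - <<'E'
from m2 import *
from go import to
to(.613,-.0635,.02,0)
p,d=imaging.camera("scene"); q,d=imaging.camera("top")
g=lambda i:cv2.resize(np.clip(i*1.8,0,255).astype('uint8'),(400,400))
cv2.imwrite("pics/4.png",np.hstack([g(q[160:320,50:210]),g(p[220:360,430:570])]))
E
```

```text
offset [-0.0006, 0.1093, -0.0003] twist 0.0018 | t 15.03 pos [ 0.6129 -0.0636  0.1293] rpy [-1.567 -0.007  0.002] F [ 0.2 -1.1  0.1] open 0.997 q [ 0.37  0.66 -0.47  1.7   0.37  0.87 -0.26]
```

View pics/4.png

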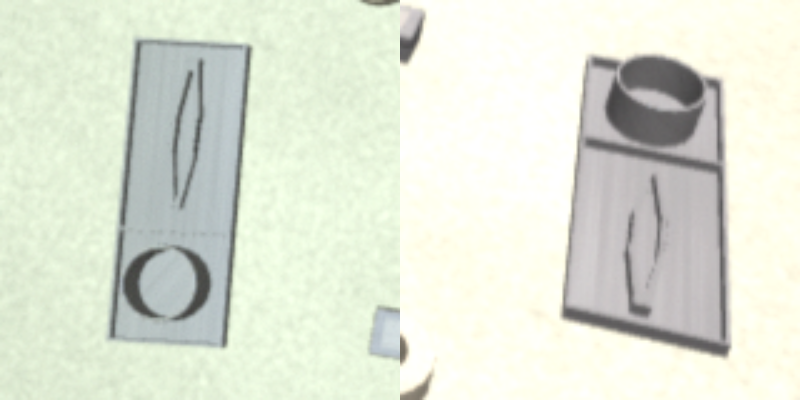

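The tweezers lie flat in the long compartment, clear of every wall: ends at top crop (197,60) and (178,207), walls at about 42 and 232. Next the beaker.

{"name": "jog_arm", "arguments": {"offset": [[-0.001, 0.05, 0], [-0.001, 0.09, 0], [-0.001, 0.109, 0], [-0.001, 0.109, 0], [-0.001, 0.109, 0], [-0.001, 0.109, 0], [-0.001, 0.109, 0], [-0.001, 0.109, 0], [-0.001, 0.109, 0], [-0.001, 0.109, 0]], "twist": [0, 0, 0, 0, 0, 0, 0, 0, 0, 0], "jaw": [1, 1, 1, 1, -1, -1, -1, -1, -1, -1]}}

```text
t: 16.38
eef_pos: [0.6129, -0.0634, 0.0208]
orientation: [-1.567, -0.008, 0.001]
contact_force: [-0.5, -1.0, 3.2]
opening: 0.49
```

```bash
python3 -c "
from go import to
to(.605,-.2965,.13,0);to(.605,-.2965,.024,0)"
```

```text
offset [-0.0073, -0.1101, -0.2327] twist 0.0009 | t 16.38 pos [ 0.6129 -0.0634  0.0208] rpy [-1.567e+00 -8.000e-03  1.000e-03] F [-0.5 -1.   3.2] open 0.49 q [ 0.31  0.81 -0.4   1.73  0.45  0.69 -0.32]
offset [-0.0081, -0.0041, -0.2331] twist 0.0009 | t 16.38 pos [ 0.6129 -0.0634  0.0208] rpy [-1.567e+00 -8.000e-03  1.000e-03] F [-0.5 -1.   3.2] open 0.49 q [ 0.31  0.81 -0.4   1.73  0.45  0.69 -0.32]
```

{"name": "jog_arm", "arguments": {"offset": [[0, -0.03, 0], [0, -0.07, 0], [0, -0.105, 0], [-0.002, -0.109, -0.05], [-0.003, -0.109, -0.1], [-0.004, -0.109, -0.15], [-0.005, -0.109, -0.2], [-0.006, -0.109, -0.233], [-0.006, -0.109, -0.233], [-0.006, -0.109, -0.233], [-0.006, -0.07, -0.233], [-0.006, -0.03, -0.233], [-0.006, -0.012, -0.233], [-0.006, -0.006, -0.233], [-0.006, -0.004, -0.233], [-0.006, -0.004, -0.233]], "twist": [0, 0, 0, 0, 0, 0, 0, 0, 0, 0, 0, 0, 0, 0, 0, 0], "jaw": [-1, -1, -1, -1, -1, -1, -1, -1, -1, -1, -1, -1, -1, -1, -1, -1]}}

```text
t: 18.38
eef_pos: [0.608, -0.2966, 0.0252]
orientation: [-1.568, -0.009, 0.001]
contact_force: [-0.0, -0.1, -0.7]
opening: 0.497
```

```bash
python3 - <<'E'
from m2 import *
from go import to
to(.607,-.2965,.0235,0)
p,d=imaging.camera("scene")
g=lambda i:cv2.resize(np.clip(i*1.8,0,255).astype('uint8'),(400,400))
cv2.imwrite("pics/5.png",g(p[160:300,170:310]))
E
```

```text
offset [-0.001, 0.0017, 0.0001] twist 0.0008 | t 18.38 pos [ 0.608  -0.2966  0.0252] rpy [-1.568e+00 -9.000e-03  1.000e-03] F [-0.  -0.1 -0.7] open 0.497 q [ 0.65  0.88 -0.4   1.55  0.43  0.79  0.08]
```

View pics/5.png

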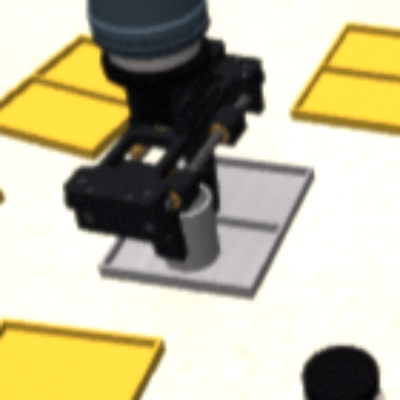

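The beaker is over the far compartment, its foot at about crop (195,262), inside the walls. Lowering the last millimetre and releasing.

{"name": "jog_arm", "arguments": {"offset": [[0, 0.002, 0], [0, 0.002, 0], [0, 0.002, 0], [0, 0.002, 0], [0, 0.002, 0], [0, -0.03, 0], [0, -0.07, 0], [0, -0.105, 0], [0, -0.105, 0]], "twist": [0, 0, 0, 0, 0, 0, 0, 0, 0], "jaw": [-1, -1, 0.5, 0.5, 0.5, 0.5, 0.5, 0.5, 0.5]}}

```text
t: 19.55
eef_pos: [0.6089, -0.2977, 0.1333]
orientation: [-1.57, -0.014, 0.001]
contact_force: [0.0, -0.3, 0.1]
opening: 0.751
```

```bash
python3 -c "
from go import to
to(.443,.076,.13,-9.6)"
```

```text
offset [-0.1657, 0.0011, 0.3737] twist 0.1681 | t 19.55 pos [ 0.6089 -0.2977  0.1333] rpy [-1.57e+00 -1.40e-02  1.00e-03] F [ 0.  -0.3  0.1] open 0.751 q [ 0.69  0.74 -0.45  1.53  0.36  0.95  0.13]
```

{"name": "jog_arm", "arguments": {"offset": [[-0.022, 0, 0.05], [-0.044, 0, 0.1], [-0.066, 0, 0.15], [-0.088, 0, 0.2], [-0.11, 0, 0.25], [-0.132, 0, 0.3], [-0.155, 0.001, 0.35], [-0.166, 0.001, 0.374], [-0.166, 0.001, 0.374], [-0.166, 0.001, 0.374]], "twist": [0.02, 0.04, 0.06, 0.08, 0.1, 0.13, 0.15, 0.168, 0.168, 0.168], "jaw": [0.7, 0.7, 0.7, 0.7, 0.7, 0.7, 0.7, 0.7, 0.7, 0.7]}}

```text
t: 20.8
eef_pos: [0.4428, 0.0752, 0.1297]
orientation: [-1.569, -0.014, -0.168]
contact_force: [1.0, -0.3, -0.4]
opening: 0.849
```

```bash
python3 - <<'E'
from m2 import *
from go import to
to(.443,.076,.012,-9.6)
p,d=imaging.camera("scene"); q,d=imaging.camera("top")
g=lambda i:cv2.resize(np.clip(i*1.8,0,255).astype('uint8'),(400,400))
cv2.imwrite("pics/6.png",np.hstack([g(q[180:300,340:460]),g(p[170:290,180:300])]))
for xy in((.605,-.2965),): print(T.proj(np.r_[xy,.003]),S.proj(np.r_[xy,.003]))
E
```

```text
offset [-0.0015, 0.1176, 0.0006] twist -0.0006 | t 20.8 pos [0.4428 0.0752 0.1297] rpy [-1.569 -0.014 -0.168] F [ 1.  -0.3 -0.4] open 0.849 q [ 0.15  0.41 -0.5   2.12  0.33  0.66 -0.74]
[[394.24177146 222.7726736 ]] [[237.60489288 247.63822561]]
```

View pics/6.png

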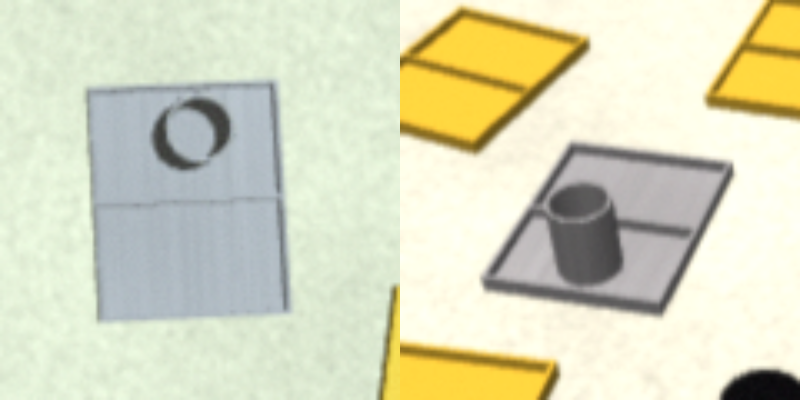

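The beaker stands upright in the far compartment: top crop (192,133), with the divider at 203 and the far wall at 87. Now the case.

{"name": "jog_arm", "arguments": {"offset": [[-0.001, 0.05, 0.001], [-0.001, 0.09, 0.001], [-0.001, 0.112, 0.001], [-0.001, 0.118, 0.001], [-0.001, 0.118, 0.001], [-0.001, 0.118, 0.001], [-0.001, 0.118, 0.001], [-0.001, 0.118, 0.001], [-0.001, 0.118, 0.001], [-0.001, 0.118, 0.001], [-0.001, 0.118, 0.001]], "twist": [0, 0, 0, 0, 0, 0, 0, 0, 0, 0, 0], "jaw": [0.7, 0.7, 0.7, 0.7, 0.7, -1, -1, -1, -1, -1, -1]}}

```text
t: 22.28
eef_pos: [0.4438, 0.076, 0.012]
orientation: [-1.569, -0.014, -0.169]
contact_force: [-1.2, -0.2, 5.9]
opening: 0.447
```

```bash
python3 -c "
from go import to
to(.529,-.302,.13,4.2);to(.529,-.302,.016,4.2)"
```

```text
offset [0.1493, -0.1167, -0.358] twist -0.2427 | t 22.27 pos [0.4438 0.076  0.012 ] rpy [-1.569 -0.014 -0.169] F [-1.2 -0.2  5.9] open 0.447 q [ 0.    0.64 -0.33  2.16  0.53  0.4  -0.93]
offset [0.1478, -0.0027, -0.3583] twist -0.2427 | t 22.27 pos [0.4438 0.076  0.012 ] rpy [-1.569 -0.014 -0.169] F [-1.2 -0.2  5.9] open 0.447 q [ 0.    0.64 -0.33  2.16  0.53  0.4  -0.93]
```

{"name": "jog_arm", "arguments": {"offset": [[0, -0.03, 0], [0, -0.07, 0], [0, -0.11, 0], [0.018, -0.117, -0.045], [0.037, -0.117, -0.09], [0.056, -0.117, -0.135], [0.075, -0.117, -0.18], [0.094, -0.117, -0.225], [0.113, -0.117, -0.27], [0.132, -0.117, -0.315], [0.149, -0.117, -0.358], [0.149, -0.117, -0.358], [0.149, -0.117, -0.358], [0.149, -0.117, -0.358]], "twist": [0, 0, 0, -0.03, -0.06, -0.09, -0.12, -0.15, -0.18, -0.21, -0.243, -0.243, -0.243, -0.243], "jaw": [-1, -1, -1, -1, -1, -1, -1, -1, -1, -1, -1, -1, -1, -1]}}

```text
t: 24.02
eef_pos: [0.5286, -0.3001, 0.1302]
orientation: [-1.571, -0.013, 0.076]
contact_force: [-0.4, 0.2, -3.2]
opening: 0.452
```

```bash
python3 - <<'E'
from m2 import *
from go import to
to(.529,-.302,.016,4.2)
p,d=imaging.camera("scene")
g=lambda i:cv2.resize(np.clip(i*1.8,0,255).astype('uint8'),(480,480))
cv2.imwrite("pics/7.png",g(p[120:280,170:330]))
E
```

```text
offset [-0.0013, 0.1142, -0.0019] twist 0.0025 | t 24.02 pos [ 0.5286 -0.3001  0.1302] rpy [-1.571 -0.013  0.076] F [-0.4  0.2 -3.2] open 0.452 q [ 0.8   0.65 -0.49  1.72  0.38  0.86  0.22]
```

View pics/7.png

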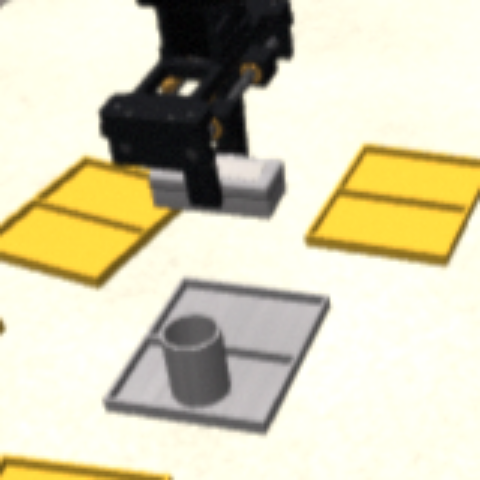

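The case is held level; its centre is at about crop x = 211 against 205 for the finger, roughly 3 mm towards +y. I'll shift 4 mm the other way while lowering.

{"name": "jog_arm", "arguments": {"offset": [[-0.001, 0.04, -0.004], [-0.001, 0.075, -0.004], [-0.001, 0.095, -0.004], [-0.001, 0.107, -0.004], [-0.001, 0.113, -0.004], [-0.001, 0.114, -0.004], [-0.001, 0.114, -0.004]], "twist": [0, 0, 0, 0, 0, 0, 0], "jaw": [-1, -1, -1, -1, -1, -1, -1]}}

```text
t: 24.95
eef_pos: [0.5301, -0.3046, 0.017]
orientation: [-1.572, -0.015, 0.076]
contact_force: [0.4, -0.3, -1.9]
opening: 0.455
```

{"name": "jog_arm", "arguments": {"offset": [[0, 0.002, 0], [0, 0.002, 0], [0, 0.002, 0], [0, 0.002, 0], [0, 0.002, 0], [0, 0, 0], [0, -0.03, 0], [0, -0.07, 0], [0, -0.12, 0], [0, -0.15, 0], [0, -0.18, -0.05], [0, -0.18, -0.1], [-0.05, -0.18, -0.15], [-0.05, -0.18, -0.2], [-0.05, -0.18, -0.2]], "twist": [0, 0, 0, 0, 0, 0, 0, 0, 0, 0, 0, 0, 0, 0, 0], "jaw": [-1, -1, 0.2, 0.2, 0.2, 0.2, 0.2, 0.2, 0.2, 0.2, 0.2, 0.2, 0.2, 0.2, 0.2]}}

```text
t: 26.82
eef_pos: [0.4895, -0.5134, 0.1959]
orientation: [-1.575, -0.013, 0.068]
contact_force: [0.6, 0.9, 0.1]
opening: 0.6
```

```bash
python3 - <<'E'
from m2 import *
P={}
for n in("top","scene"):
    p,d=imaging.camera(n); cv2.imwrite(f"pics/{n}9.png",np.clip(p*1.6,0,255).astype('uint8')); P[n]=p
    old=cv2.imread(f"pics/{n}0.png"); np.save(n+"9.npy",d)
    for nm,(u,v) in (dict(tape=(203,146),amber=(259,146),jar=(315,153)) if n=="top" else dict(tape=(421,345),amber=(351,321),jar=(290,302))).items():
        a=p[v-25:v+25,u-25:u+25].astype(float);b=old[v-25:v+25,u-25:u+25].astype(float); print(n,nm,abs(a-b).mean().round(2),cv2.phaseCorrelate(a.mean(2),b.mean(2))[0])
g=lambda i:cv2.resize(np.clip(i*1.8,0,255).astype('uint8'),(400,400))
cv2.imwrite("pics/9c.png",np.hstack([g(P['top'][180:300,340:460]),g(P['scene'][170:290,180:300])]))
d=np.load("top9.npy")
v,u=np.mgrid[0:480,0:640]; Q=T.depth(np.c_[u.ravel(),v.ravel()],d.ravel()).reshape(480,640,3)
m=(Q[...,2]>.024)&(Q[...,2]<.04)&(abs(Q[...,0]-.53)<.035)&(abs(Q[...,1]+.302)<.07)
q=Q[m]; print('case lid z',np.median(q[:,2]),q[:,:2].mean(0),m.sum())
E
```

```text
top tape 0.85 (-0.027505880778264213, -0.028396770327347554)
top amber 0.91 (0.016828762129804886, -0.04843882385915066)
top jar 1.12 (-0.0989085149069524, 0.07380918152195193)
scene tape 1.79 (-0.05442993631780979, -0.025449149554013673)
scene amber 1.72 (0.036955660223316755, 0.02340027142005141)
scene jar 1.67 (0.07742558123925747, -0.008096535238969693)
case lid z 0.031033003916651758 [ 0.53147219 -0.30517657] 803
```

View pics/9c.png

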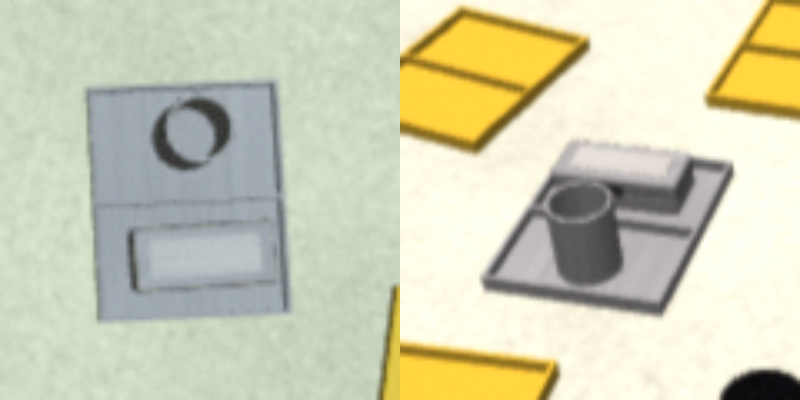

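View pics/scene9.png

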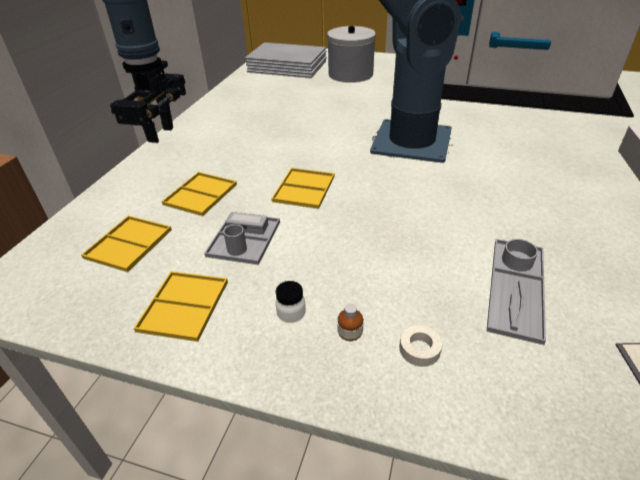

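```bash
python3 - <<'E'
from h import *
d=np.load("top9.npy");v,u=np.mgrid[0:480,0:640]; Q=T.depth(np.c_[u.ravel(),v.ravel()],d.ravel()).reshape(480,640,3)
m=(abs(Q[...,2]-.031)<.005)&(abs(Q[...,0]-.53)<.03)&(abs(Q[...,1]+.303)<.06); q=Q[m]
print('slopes',np.linalg.lstsq(np.c_[q[:,:2],np.ones(len(q))],q[:,2],rcond=None)[0][:2], 'y range',np.percentile(q[:,1],[1,99]))
for n,(x,y),r in(('bowl',(.485,.296),.04),('beaker',(.608,-.297),.03)):
    m=(np.hypot(Q[...,0]-x,Q[...,1]-y)<r); z=Q[...,2][m]; print(n,'rim z',np.percentile(z,97),'inner floor',np.percentile(z,30))
# lid ends from crop pixels -> z=.031, vs inner wall limits
print(T.plane([(340+131*.3,180+262*.3),(340+276*.3,180+252*.3)],.031)[:,:2])
c=np.array([.5675,-.2993]); a=np.radians(94.2); X=np.array([np.cos(a),np.sin(a)]);Y=np.array([-X[1],X[0]])
for w in T.plane([(340+131*.3,180+262*.3),(340+276*.3,180+252*.3)],.031)[:,:2]: print('tray xy',(w-c)@X,(w-c)@Y)
E
```

```text
slopes [ 0.00110813 -0.0008136 ] y range [-0.34913556 -0.26162301]
bowl rim z 0.04028940151531481 inner floor 0.005012343235654603
beaker rim z 0.059204330374896495 inner floor 0.00505790844679308
[[ 0.5252032  -0.26028603]
 [ 0.53316694 -0.35229602]]
tray xy 0.04200693429281412 0.03932589736734897
tray xy -0.050339205399675575 0.038122191413741444
```

The case lid is level at 31 mm, so it sits on the floor, and its ends are within ±59 mm. The bowl and beaker rims are at the expected 39 and 58 mm. Handing in.

```bash
python3 -c "
from station import robot
print(robot.close_job(), robot.state()['t'])"
```

```text
the job is handed in; nothing more can be done
the job is handed in; nothing more can be done
```

All four items are in their trays and the job is handed in at about 27 s on the robot clock. I placed them in the order given:

- **Bowl:** upright in the long tray's short compartment. Its rim measured about 40 mm against 39 expected.
- **Tweezers:** flat in the long tray's long compartment, about 15 mm or more clear of the walls. I judged their placing from the pictures only and did not measure their height in the tray.
- **Beaker:** upright in the grey two-compartment tray's far compartment. Its rim measured about 59 mm against 58 expected.
- **Case:** lid up in the near compartment. The lid is level at 31 mm, so it rests on the tray floor. It sits about 4 mm off centre along its length, still about 8 mm or more from the end walls.

The bottle, tape roll and jar show less than 0.1 pixel of shift against the first pictures, and the gripper is clear of everything. I made no check after hand-in.

Some of the measurements disagreed:

- **Beaker position:** the first estimate from sight-line directions came out about 15 mm off, so I dropped it for silhouette estimates, which agreed within 7 mm.
- **Short tray yaw:** the two views gave 4.4° and 1.7°. I used the top view's value.
- **Rim heights from two views:** these came out at 7 to 11 mm against the stated 12 mm.
- **Bowl and beaker heights:** the first silhouette heights came out low (19 and 33 mm for the bowl, 34 and 49 mm for the beaker). I relied on the depth readings, which agreed with the stated 36 and 55 mm.

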